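Set the bottle size on the labelling machine and start it

TASK

Set the labelling machine for the second-largest bottle: with a fingertip, push the pointed handle of its selector round, click by click, to the fifth of its six marks (clockwise seen from above, counted from the smallest bottle picture), and only then press the large start button. Push the handle from one side and do not pinch it, leave the small stop button alone, and leave the bottles and other things lying about where they are.

Things in the scene. Friction and masses are not known exactly. Their poses are not given: they have to be found in the camera images.
- machine: Fixed bench-top bottle labelling machine: grey deck 260 mm (its x) by 460 mm (its y), flat top 60 mm above the counter. Origin: centre of its underside, on the counter; x points away from its front edge (front faces the robot), y to its left, z up. Left part (y 120 to 210 mm): roller cradle with a lying bottle, top 153 mm above the counter; left of the deck a paper reel, 136 mm tall.
- dial (a joint): Selector angle in rad, growing clockwise seen from above, 0 to 2.618 between stops. Six sprung clicks 0.5236 rad (30 deg) apart: mark 1 at 0 (handle 75 deg anticlockwise of the machine's x), mark 5 at 2.094 (45 deg clockwise of it), mark 6 at 2.618. Starts at marks 1 to 4. A click takes about 0.17 N m; once past the midpoint it snaps into the next by itself and stays there.
- dial_axis (a point): Point on the selector's vertical turning axis, at the top of its handle, 36 mm above the deck (96 mm above the counter); machine frame x -10, y -30 mm. The marks are flat white bottle pictures on the panel, growing from mark 1 to mark 6, in an arc 78 to 110 mm from the axis, on its far side.
- blade_tip (a point): Free end of the selector's handle, at its top, 68 mm from dial_axis. The handle is a black upright blade 12.5 mm thick with a white line on top, from 8 mm behind the axis to 68 mm in front of it and from 4 to 36 mm above the deck. Below it is a round hub, radius 28 mm, top 11 mm above the deck.
- start (a joint): Travel of the large start button in m: 0 up, 0.006 fully down; takes 1.5 to 5 N, springs back up.
- start_top (a point): Centre of the top face of the large grey start button (36 mm wide, in a black collar 52 mm wide), 22 mm above the deck, near the deck's front right corner (machine frame x -70, y -170 mm). It is pressed straight down.
- stop (a joint): Travel of the small stop button in m: 0 up, 0.006 fully down. Not to be pressed.
- stop_top (a point): Centre of the top of the small grey stop button (18 mm wide, collar 34 mm), 22 mm above the deck, beyond the start button at machine frame x 30, y -190 mm.
- stopper: Loose cork stopper, 34 mm wide, 36 mm tall, standing on the deck in front of the selector. Origin at its foot.
- mini_jar: Loose small jar, 36 mm wide, 50 mm tall, standing on the deck beyond the stop button. Origin at its foot.
- cradle_bottle_mid (a point): Middle of the loose bottle (70 mm wide, 230 mm long) that lies in the roller cradle.
- tall_bottle: Loose bottle, 68 mm wide, 280 mm tall, standing on the counter left of the machine. Origin at its foot.
- mug: Loose glass mug, 76 mm wide plus handle, 90 mm tall, on the counter front left. Origin at its foot.
- gift_box: Loose open cardboard gift box, 110 x 140 mm, 50 mm tall, on the counter front right. Origin under its centre.
- tin: Loose tin, 74 mm wide, 80 mm tall, on the counter right of the machine. Origin at its foot.

How it is judged (in metres and radians):
On the way, in this order (a step that is already met when the one before it is completed fails the run):
1. the selector rests at its fifth mark, not yet started (value of joint dial between 1.964 and 2.224 rad and velocity of joint dial between -0.2 and 0.2 rad/s and value of joint start below 0.002 m), for 0.2 s.
2. the large start button is pressed down (value of joint dial between 1.964 and 2.224 rad and value of joint start above 0.0045 m).
At the end, for the whole second after the job is handed in: The selector rests at its fifth mark (2.094 rad, within 0.13), it was set before the start button was pressed at least 4.5 of its 6 mm, both buttons are up again, and each loose thing is within 30 mm of where it stood (value of joint dial between 1.964 and 2.224 rad and velocity of joint dial between -0.1 and 0.1 rad/s and value of joint each of start, stop below 0.0015 m and distance of each of stopper, mini_jar, tall_bottle, mug, gift_box, tin, cradle_bottle_mid from where it was at the start of the episode below 0.03 m); the robot touches nothing.
It fails at once if the start button is pressed while the selector is not at the fifth mark (value of joint start above 0.003 m and not (value of joint dial between 1.964 and 2.224 rad)).
It fails at once if the small stop button is pressed (value of joint stop above 0.003 m).
It fails at once if the selector's handle is pinched (pressed from both sides at once) (contact force between each of dial_c2, dial_c3 and the fingers above 1 N).
It fails at once if one of the loose things standing or lying about is lifted, carried or pushed away (more than 30 mm) (distance of any of stopper, mini_jar, tall_bottle, mug, gift_box, tin, cradle_bottle_mid from where it was at the start of the episode above 0.03 m).
It also fails if it takes over 51 s, if anything falls off the work surface, if the arm or the gripper's body presses on something with over 40 N, if the wrist force passes 120 N, or if a joint passes its speed limit or range.

ROBOT

A 6-joint arm with a two-finger parallel gripper is mounted at the origin on the work surface. World frame = base frame: x ahead of the robot, y to its left, z up, the work surface at z = 0. Lengths are in mm, angles in rad, forces in N, time in s.
With the tool pointing down it reaches from about 250 to 850 mm from the base axis. Payload 12.5 kg.
Tool frame: the origin (TCP) lies at the very end of the fingers, on their centre line; the grasp point (between the pads) lies 19 mm behind it; z points along the fingers, y is the line along which they close (so a half turn about z gives the same grasp; the last joint's range is limited). The gripper opens to 93 mm and grips with 3 to 60 N. Pads are 15 mm wide; open, the fingers measure 128 mm over their backs; the gripper's body (75 mm by 188 mm) begins 65 mm behind the grasp point.
Start: joints at [1.209, 0.351, 1.652, -0, 1.139, -0.085], TCP at [150.272, 529.058, 218.633] pointing down, gripper open.
Joint ranges: [-2.75, 2.75], [-0.79, 2.1], [0.01, 2.65], [-1.57, 4.71], [0.07, 3.14], [-2.87, 2.87]. Speed limits (rad/s): [2.22, 2.22, 2.79, 3.14, 3.14, 3.14].

INTERFACE

Orientations are given as a 3x3 rotation matrix whose columns are the frame's x, y, z axes.
In Python, from workcell import sensors, viewer, arm gives the robot as it stands.
- The arm moves only by the tool jog_arm, never from a script. Its argument "targets" is a list of rows, each a list of 3 entries, a list of its own where there are three numbers: the shift along the world's x, y, z in mm, then the turn, a rotation vector about the world's x, y, z in degrees, then the opening, from -1 (shut) to 1 (fully open), so that 0 is half open. A call has 1 to 12 rows; each row shifts and turns the commanded pose from where the row before left it; what a row does not reach is not made up. A row lasts 1/8 s, in which the tool goes at most 62.5 mm and 10.7 degrees, less where a joint would pass 70% of its speed; a pose out of reach is approached as far as the arm can. A call is refused whole if a number of a shift passes 62.5 or a number of a turn 10.7, either way. A call with a gripper value outside its range is refused whole. The fingers move at their own pace and stop on an object; "grip_force" is the grip in N (left out, the last holds). Time passes only in rows, so rows that do not move let the fingers close. It gives the time, the measured TCP pose, the force, the opening and the grip force at its end, in the units of the state.
- sensors.observe(): the state, without advancing time (a new reading comes with each control period).
- viewer.read_camera(name): name is "scene" or "side" or "wrist"; returns a dict with "frame" (480x640x3 uint8, blue, green, red), "depth" (480x640 float32, mm along the optical axis (not along the pixel's ray), 0 where there is no reading), "fx", "fy", "cx", "cy" (pixels), "world_to_cam" (4x4, takes a point from world to camera coordinates); the wrist camera has in their place "T_tool_cam" (4x4, takes a point from camera to tool coordinates, whose origin is the TCP and whose axes are the flange's). Camera axes: x right, y up, looking along -z (the intrinsics and any distortion apply to the point x, -y, -z); pixel columns grow to the right and rows downward; lengths in mm; the calibration is good to about 2 mm. A picture is of the moment at which its call begins: read the wrist's pose just before it.
- arm.close_job(): hands the job in; it is judged then, once.
Trained networks look in the newest picture that a camera, given by its name, has taken for a name from the list of things; names that differ only in an ending like _2 or _b are one class to them, and where a whole thing is asked for, a point or a joint stands for the part that bears it (a point fixed in the world has none). Each returns a list of dicts, best first, with "conf" (0 to 1); they miss things now and then, are a little off and sometimes report something else, mostly with a low value. They report only what shows in the picture. A call takes as long as a camera call.
- viewer.find_in(camera, thing): "box" ([left, top, right, bottom] in pixels, round what is visible of it).
- viewer.masks_of(camera, thing): "region" (480x640 bool, what is visible of it) and "box" ([left, top, right, bottom] in pixels, round what is visible of it).
- viewer.place_of(camera, thing): "uv" ([column, row] in pixels: a listed point, or the origin of a listed thing).
The state is a dict: "time": time; "joint_positions": joint angles; "dq": joint speeds; "tau": joint torques, N m; "ee_pos": TCP position; "tcp_rot": TCP orientation; "contact_force": force on the tool from outside, world axes, zero at the start; "ft_torque": the same for the moment, N m; "gripper_width": opening from 0.0 (shut) to 1.0 (fully open); "grasp_force": force on a finger pad.
Only numpy, scipy, OpenCV 4.12 (cv2) and the standard library are available. Lean on these libraries where they do the work, as an engineer would, in place of code of your own. Each camera call takes 0.05 s, during which the arm holds its last target. There are 200 camera calls.

## Working session

There is one attempt and no reset: what is moved stays moved. The work goes in short steps, Python scripts to look and compute and a tool call to move; the robot and the scene stay as the last step left them, time stands still between calls to the robot, and variables do not carry over. Pictures are saved under pics/ and viewed, at most 10 in all, crops included, and the job is handed in when it is done.

Besides the shell and the picture viewer there is one more tool, called after "Emit:" as name(argument=value, ...), one argument or row to a line, values as JSON. jog_arm: Moves the arm, as the interface text tells. Its arguments: {"type":"object","properties":{"targets":{"type":"array","items":{"type":"array"}},"grip_force":{"type":"number"}},"required":["targets"]}

```bash
mkdir -p pics; cat > h.py <<'E'
import numpy as np, cv2
from workcell import sensors, viewer, arm
def unproj(c,u,v,z=None,d=None):
    # ray in world; intersect plane z or use depth
    M=np.linalg.inv(c["world_to_cam"]); 
    r=np.array([(u-c["cx"])/c["fx"],-(v-c["cy"])/c["fy"],-1.0])
    o=M[:3,3]; w=M[:3,:3]@r
    s=d if z is None else (z-o[2])/w[2]
    return o+s*w
E
python3 - <<'E'
from h import *
s=sensors.observe(); print(s["time"],s["ee_pos"],s["gripper_width"],s["tcp_rot"].round(3) if hasattr(s["tcp_rot"],'round') else s["tcp_rot"])
H=dict(dial_axis=96,blade_tip=96,start_top=82,stop_top=82,stopper=60,mini_jar=60,machine=0)
for n in("scene","side"):
    c=viewer.read_camera(n); cv2.imwrite(f"pics/{n}0.png",c["frame"]); print(n,[k for k in c])
    for t,z in H.items():
        for r in viewer.place_of(n,t)[:2]:
            u,v=r["uv"]; d=c["depth"][int(np.clip(v,0,479)),int(np.clip(u,0,639))]
            print(t,round(r["conf"],2),np.round([u,v]),unproj(c,u,v,z=z).round(),unproj(c,u,v,d=d).round())
E
```

```text
0.0 [150.15000003 528.7458858  218.09228686] 1.0005196939522785 [[-0.962  0.273 -0.   ]
 [ 0.273  0.962 -0.001]
 [ 0.    -0.001 -1.   ]]
scene ['frame', 'depth', 'fx', 'fy', 'cx', 'cy', 'world_to_cam']
dial_axis 0.79 [285. 248.] [512. -62.  96.] [512. -62.  97.]
blade_tip 0.94 [296. 268.] [569. -27.  96.] [567. -28.  92.]
blade_tip 0.43 [221. 249.] [ 525. -227.   96.] [ 516. -231.   80.]
start_top 0.71 [241. 226.] [ 440. -189.   82.] [ 439. -190.   80.]
start_top 0.24 [358. 261.] [528. 130.  82.] [568. 128. 149.]
stop_top 0.59 [223. 249.] [ 516. -226.   82.] [ 516. -226.   82.]
stopper 0.69 [299. 227.] [420. -36.  60.] [436. -34.  83.]
stopper 0.54 [281. 250.] [495. -77.  60.] [501. -76.  69.]
mini_jar 0.82 [221. 278.] [ 591. -221.   60.] [ 598. -218.   73.]
machine 0.87 [293. 276.] [539. -43.   0.] [572. -37.  61.]
side ['frame', 'depth', 'fx', 'fy', 'cx', 'cy', 'world_to_cam']
dial_axis 0.75 [360. 260.] [521. -56.  96.] [522. -55.  95.]
blade_tip 0.83 [366. 248.] [574. -27.  96.] [625.  16.  60.]
blade_tip 0.56 [371. 303.] [ 403. -198.   96.] [ 418. -186.   82.]
start_top 0.55 [371. 304.] [ 416. -190.   82.] [ 417. -189.   81.]
stop_top 0.36 [414. 298.] [ 504. -236.   82.] [ 510. -232.   78.]
stopper 0.73 [329. 288.] [415. -59.  60.] [416. -57.  58.]
mini_jar 0.81 [435. 292.] [ 589. -236.   60.] [ 573. -246.   72.]
machine 0.68 [358. 287.] [540. -40.   0.] [ 469. -102.   61.]
```

```bash
python3 - <<'E'
import cv2
a=cv2.imread("pics/scene0.png")[170:350,170:420]; cv2.imwrite("pics/s1.png",cv2.resize(a,(800,576),interpolation=cv2.INTER_CUBIC))
b=cv2.imread("pics/side0.png")[200:350,270:470]; cv2.imwrite("pics/s2.png",cv2.resize(b,(800,600),interpolation=cv2.INTER_CUBIC))
E
```

```text
(no output)
```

View pics/s1.png

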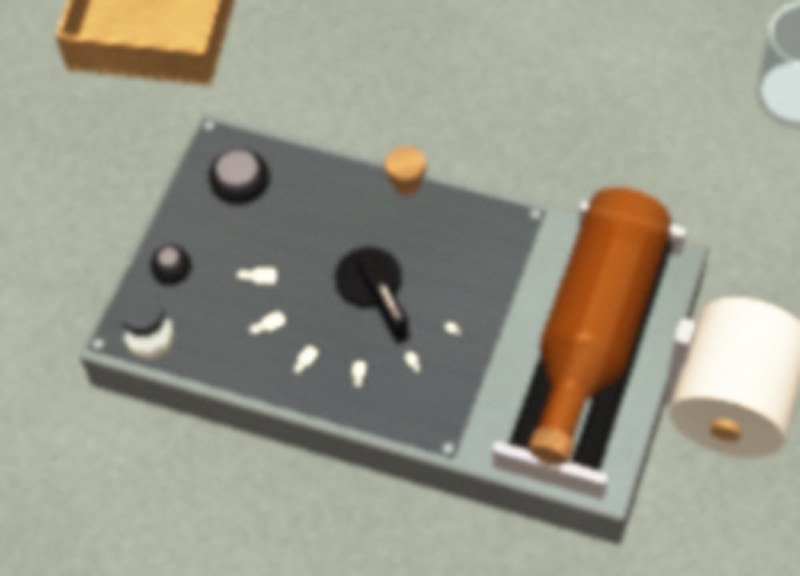

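View pics/s2.png

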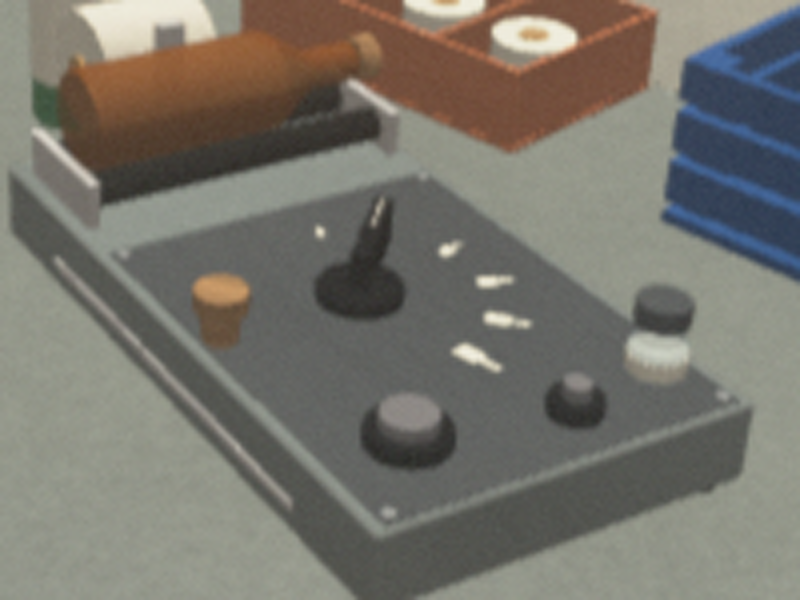

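The scene view (from beyond the machine) shows the handle at (390,300) pointing to the second mark. Marks 1 to 6 run from (452,327) round to (258,275). Start button is at (238,172), stop at (170,262), and the stopper at (405,168) is near the front edge. Next I'll fit the machine pose from the white marks.

```bash
cat > fit.py <<'E'
from h import *
from scipy.optimize import least_squares
def marks(c,approx,tol=14):
    g=c["frame"].min(2).astype(int); P=[]
    n,l,st,ce=cv2.connectedComponentsWithStats((g>120).astype(np.uint8))
    for i in range(1,n):
        if 3<=st[i,4]<=200:
            # intensity weighted centroid
            ys,xs=np.where(cv2.dilate((l==i).astype(np.uint8),np.ones((3,3)))>0); w=np.clip(g[ys,xs]-75,0,None)
            P.append((np.sum(xs*w)/w.sum(),np.sum(ys*w)/w.sum()))
    return np.array(P)
E
python3 - <<'E'
from fit import *
ang=np.radians([75,45,15,-15,-45,-75])
for n in("scene","side"):
    c=viewer.read_camera(n); P=marks(c,None)
    W=np.array([unproj(c,u,v,z=60) for u,v in P])
    k=np.hypot(W[:,0]-515,W[:,1]+58)<125; W=W[k];P=P[k]
    print(n); print(np.c_[P,W[:,:2]].round(1))
E
```

```text
scene
[[ 250.6  255.5  519.3 -154.8]
 [ 290.9  262.7  533.5  -45.5]
 [ 253.5  270.5  563.9 -140.6]
 [ 310.7  272.   557.8    9. ]
 [ 265.1  281.6  594.5 -106.2]
 [ 298.5  282.3  590.4  -19.9]
 [ 281.6  285.8  603.8  -62.2]]
side
[[ 364.3  251.6  608.9    6.9]
 [ 349.5  257.6  555.9   10.3]
 [ 381.7  261.9  602.6  -59.9]
 [ 392.7  269.8  593.  -104.1]
 [ 395.7  279.5  563.2 -138.4]
 [ 388.4  288.7  518.7 -152.9]]
```

```bash
python3 - <<'E'
from fit import *
ang=np.radians([75,45,15,-15,-45,-75])
W=np.array([[556.8,9.6],[590.4,-19.9],[603.2,-61],[593.7,-105.1],[563.5,-139.5],[519,-153.8]])
def f(p):
    a=ang+p[2]; return ((p[:2]+p[3]*np.c_[np.cos(a),np.sin(a)])-W).ravel()
r=least_squares(f,[515,-58,0,94]); p=r.x; print(p[:2],np.degrees(p[2]),p[3],r.fun.round(1))
a=p[2];R=np.array([[np.cos(a),-np.sin(a)],[np.sin(a),np.cos(a)]])
org=p[:2]-R@[-10,-30]; print("org",org)
for n,q in dict(start=(-70,-170),stop=(30,-190)).items(): print(n,org+R@q)
for k in range(1,7):
    b=np.radians(75-30*(k-1))+a; print(k,np.degrees(b),p[:2]+68*np.array([np.cos(b),np.sin(b)]))
for n in("scene","side"):
    c=viewer.read_camera(n)
    for q,z in(((-70,-170),82),((30,-190),82),((-10,-30),96)):
        w=c["world_to_cam"]@np.r_[org+R@q,z,1]; print(n,q,c["fx"]*w[0]/-w[2]+c["cx"],c["fy"]*w[1]/w[2]+c["cy"])
E
```

```text
[516.5067176  -66.18105662] -12.499237128295835 86.83681636335581 [-0.2  1.2 -0.7  0.4  0.1 -1.4 -0.2 -1.2 -0.3  0.1  1.3  0.9]
org [532.76250493 -39.0563561 ]
start [ 427.62905818 -189.87730416]
stop [ 520.93041476 -231.04594343]
1 62.50076287170417 [547.9048202  -5.8639019]
2 32.50076287170416 [573.85684944 -29.64391965]
3 2.500762871704163 [584.44195716 -63.21403375]
4 -27.49923712829583 [576.82387231 -97.57915922]
5 -57.49923712829584 [ 553.04385456 -123.53118846]
6 -87.49923712829585 [ 519.47374047 -134.11629619]
scene (-70, -170) 241.65048924827798 221.75135303317674
scene (30, -190) 220.8137014961673 249.96599645309072
scene (-10, -30) 282.96590307222476 249.5679368459377
side (-70, -170) 375.133536917745 302.44959721347004
side (30, -190) 416.77973831052043 294.49873440928786
side (-10, -30) 361.56624645499016 261.7218918544332
```

```bash
python3 - <<'E'
from h import *
for n in("scene","side"):
    c=viewer.read_camera(n)
    for t in("tall_bottle","mug","gift_box","tin"):
        for r in viewer.place_of(n,t)[:1]: print(n,t,round(r["conf"],2),unproj(c,*r["uv"],z=0).round())
c=viewer.read_camera("wrist"); print(c["T_tool_cam"].round(2),c["fx"])
E
```

```text
scene tall_bottle 0.57 [620. 352.   0.]
scene mug 0.9 [267. 309.   0.]
scene gift_box 0.88 [ 228. -307.    0.]
scene tin 0.72 [ 557. -471.    0.]
side gift_box 0.76 [ 219. -303.    0.]
side tin 0.95 [ 572. -469.    0.]
[[-0.0000e+00  9.7000e-01  2.6000e-01  7.0740e+01]
 [ 1.0000e+00  0.0000e+00 -0.0000e+00  2.0000e-02]
 [-0.0000e+00  2.6000e-01 -9.7000e-01 -1.6592e+02]
 [ 0.0000e+00  0.0000e+00  0.0000e+00  1.0000e+00]] 359.5538179032659
```

Emit:
jog_arm(
  targets=[
    [[0,0,60],[0,0,0],-1],
    [[0,0,60],[0,0,0],-1],
    [[0,0,60],[0,0,0],-1],
  ],
)

```text
time: 1.92
ee_pos: [150.1, 528.8, 400.7]
tcp_rot: [[-0.962, 0.273, 0.0], [0.273, 0.962, 0.0], [0.0, 0.0, -1.0]]
contact_force: [-0.4, 1.2, -0.3]
gripper_width: 0.73
grasp_force: 0.0
```

Emit:
jog_arm(
  targets=[
    [[27.5,-50.5,0],[0,0,-3.5],-1],
    [[27.5,-50.5,0],[0,0,-3.5],-1],
    [[27.5,-50.5,0],[0,0,-3.5],-1],
    [[27.5,-50.5,0],[0,0,-3.5],-1],
    [[27.5,-50.5,0],[0,0,-3.5],-1],
    [[27.5,-50.5,0],[0,0,-3.5],-1],
    [[27.5,-50.5,0],[0,0,-3.5],-1],
    [[27.5,-50.5,0],[0,0,-3.5],-1],
    [[27.5,-50.5,-20],[0,0,-3.5],-1],
    [[27.5,-50.5,-25],[0,0,-3.5],-1],
    [[27.5,-50.5,-25],[0,0,-3.5],-1],
    [[27.5,-50.5,-25],[0,0,-3.5],-1],
  ],
)

```text
time: 3.42
ee_pos: [480.6, -78.4, 303.3]
tcp_rot: [[-0.53, 0.848, 0.001], [0.848, 0.53, -0.0], [-0.0, 0.001, -1.0]]
contact_force: [1.3, 0.2, 0.5]
gripper_width: 0.003
grasp_force: 0.0
```

Emit:
jog_arm(
  targets=[
    [[0,0,0],[0,0,0],-1],
    [[0,0,0],[0,0,0],-1],
  ],
)

```text
time: 3.68
ee_pos: [479.9, -76.2, 304.1]
tcp_rot: [[-0.532, 0.847, -0.0], [0.847, 0.532, 0.0], [0.0, 0.0, -1.0]]
contact_force: [-0.3, -0.4, -0.4]
gripper_width: 0.004
grasp_force: 0.0
```

```bash
python3 - <<'E'
from fit import *
s=sensors.observe(); c=viewer.read_camera("wrist"); T=np.eye(4);T[:3,:3]=s["tcp_rot"];T[:3,3]=s["ee_pos"]
print(s["ee_pos"],s["gripper_width"])
c["world_to_cam"]=np.linalg.inv(T@c["T_tool_cam"])
cv2.imwrite("pics/w1.png",c["frame"]); np.savez("w1.npz",**c)
for t,z in dict(dial_axis=96,blade_tip=96,start_top=82,stop_top=82,stopper=60,mini_jar=60).items():
    for r in viewer.place_of("wrist",t)[:1]: print(t,round(r["conf"],2),np.round(r["uv"]),unproj(c,*r["uv"],z=z).round(1))
P=marks(c,None); 
for p in P: print(p, unproj(c,*p,z=60).round(1))
E
```

```text
[479.87606801 -76.18824701 304.07013192] 0.003948689419908669
dial_axis 0.77 [355. 220.] [517.9 -64.   96. ]
blade_tip 0.72 [417. 223.] [576.  -31.7  96. ]
start_top 0.83 [228. 261.] [ 424.3 -182.1   82. ]
stopper 0.93 [288. 149.] [417.3 -41.3  60. ]
mini_jar 0.39 [420. 225.] [592.9 -32.4  60. ]
[552.01945525  14.31906615] [576.4 215.5  60. ]
[362.70134899  68.44004497] [441.9  71.3  60. ]
[298.32188295 144.98600509] [425.2 -31.2  60. ]
[296.3904321  158.39660494] [430.9 -44.7  60. ]
[417.41089534 177.37231483] [557.6  10.1  60. ]
[425.34883873 213.94360484] [590.3 -19.1  60. ]
[397.57331628 219.75895141] [567.  -41.9  60. ]
[413.21349669 249.53339024] [603.7 -61.6  60. ]
[315.38597011 269.55697795] [ 518.4 -144.9   60. ]
[385.4016127  275.00687045] [ 594.1 -105.7   60. ]
[350.93149871 279.72490596] [ 562.1 -133.    60. ]
[326.07108549 359.60806916] [ 595.7 -242.4   60. ]
[311.21710526 363.61842105] [ 582.5 -257.7   60. ]
[325.7337931  368.04827586] [ 602.  -253.2   60. ]
[478.99223097 376.60041995] [ 779.6 -157.1   60. ]
[614.69619163 373.63019128] [927.7 -58.9  60. ]
```

View pics/w1.png

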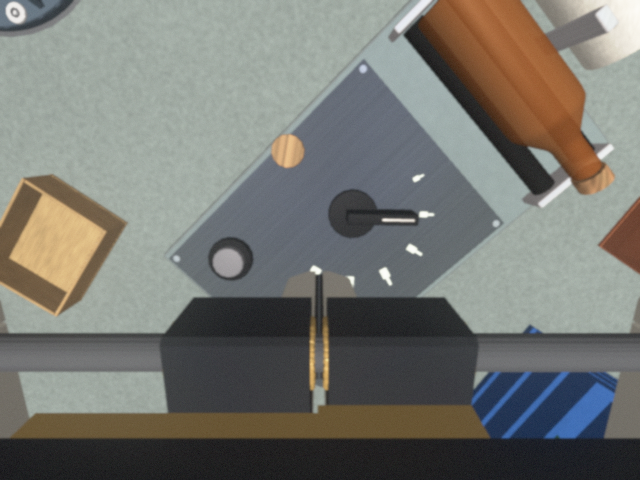

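The wrist view shows the handle (350–417,217) at mark 2, the start button at (229,261), panel screws at (363,68), (176,259) and (496,224), and the stopper at (288,150). Next I'll refine the pose from these.

```bash
python3 - <<'E'
from h import *
c=dict(np.load("w1.npz")); f=lambda u,v,z:unproj(c,u,v,z=z)[:2]
g=c["frame"].astype(int).sum(2)
def cen(u,v,r,lo,hi):
    m=np.zeros(g.shape,np.uint8); cv2.circle(m,(u,v),r,1,-1); ys,xs=np.where((m>0)&(g>lo)&(g<hi)); return xs.mean(),ys.mean(),len(xs)
b=cen(229,262,24,300,900); col=cen(229,260,30,0,120); print("start px",b,"collar",col)
hub=cen(352,213,26,0,110); print(hub)
S=[f(363,68,60),f(176,259,60),f(496.5,223.5,60)]; print(np.round(S,1))
d1=S[0]-S[1]; d2=S[2]-S[0]
print("yaw from front", np.degrees(np.arctan2(-d1[0],d1[1])),"left",np.degrees(np.arctan2(d2[1],d2[0])),np.linalg.norm(d1),np.linalg.norm(d2))
st=f(b[0],b[1],82); print("start",st)
ys,xs=np.where(g[190:240,325:420]<130); 
# hub only: left part boundary -> ellipse via world circle
m=((g<130).astype(np.uint8)); n,l,_,_=cv2.connectedComponentsWithStats(m); k=l[213,340]; 
ct,_=cv2.findContours((l==k).astype(np.uint8),cv2.RETR_EXTERNAL,cv2.CHAIN_APPROX_NONE)
Q=np.array([f(u,v,71) for u,v in ct[0][:,0]]); print(len(Q))
from scipy.optimize import least_squares
r=least_squares(lambda p:np.hypot(*(Q-p[:2]).T)-28.,[517,-64],loss="soft_l1",f_scale=1); print("hub c",r.x)
# blade white line dir at z=96
m=(g>380); m[:200]=0;m[232:]=0;m[:,:378]=0;m[:,417:]=0; ys,xs=np.where(m); B=np.array([f(u,v,96) for u,v in zip(xs,ys)]);
vx,vy,x0,y0=cv2.fitLine(B.astype(np.float32),cv2.DIST_HUBER,0,.01,.01).ravel(); print("blade",np.degrees(np.arctan2(vy,vx)),x0,y0,B.min(0),B.max(0))
E
```

```text
start px (np.float64(226.60455486542443), np.float64(265.85403726708074), 966) collar (np.float64(nan), np.float64(nan), 0)
(np.float64(360.2631578947368), np.float64(211.3684210526316), 19)
[[ 442.    71.8]
 [ 369.8 -222.3]
 [ 667.5   16. ]]
yaw from front -13.78074337978575 left -13.916312491768839 302.8854095160651 232.34715783632532
start [ 426.22258259 -188.02130134]
1
hub c [ 442.97215396 -462.26863028]
blade 31.36507 556.2493 -39.608006 [541.5167536  -48.97681265] [571.59412029 -29.67980953]<stdin>:5: RuntimeWarning: Mean of empty slice.
  ret = ret.dtype.type(ret / rcount)
```

Emit:
jog_arm(
  targets=[
    [[32.5,29,0],[0,0,-1],-1],
    [[32.5,29,-10],[0,0,0],-1],
    [[0,0,-55],[0,0,0],-1],
    [[0,0,-55],[0,0,0],-1],
    [[0,0,-55],[0,0,0],-1],
    [[0,0,-45],[0,0,0],-1],
    [[0,0,0],[0,0,0],-1],
    [[0,0,0],[0,0,0],-1],
  ],
)

```text
time: 5.03
ee_pos: [546.0, -18.4, 85.7]
tcp_rot: [[-0.517, 0.856, 0.002], [0.856, 0.517, -0.0], [-0.001, 0.002, -1.0]]
contact_force: [0.1, -0.1, -0.2]
gripper_width: 0.008
grasp_force: 0.0
```

```bash
python3 - <<'E'
from h import *
s=sensors.observe(); p=np.array(s["ee_pos"]); R=np.array(s["tcp_rot"]); print(s["time"],p,np.degrees(np.arctan2(R[1,1],R[0,1])),s["contact_force"])
ax=np.array([517,-65.5]); prev=p[:2]
for i,th in enumerate([31.15]+[26-5*k for k in range(0,17)]):
    a=np.radians(th);q=ax+48*np.array([np.cos(a),np.sin(a)])+13.75*np.array([-np.sin(a),np.cos(a)])
    print(th,(q-prev).round(1),q.round(1)); prev=q
for n in("scene","side"):
    c=viewer.read_camera(n)["frame"]; cv2.imwrite(f"pics/{n}2.png",c)
a=cv2.imread("pics/scene2.png")[190:340,200:360];b=cv2.imread("pics/side2.png")[190:340,300:460]
cv2.imwrite("pics/t2.png",cv2.resize(np.hstack([a,b]),(800,375),interpolation=cv2.INTER_CUBIC))
E
```

```text
5.025 [546.04206262 -18.44162958  85.6928025 ] 31.152568534234224 [ 0.08660295 -0.13431358 -0.17483034]
31.15 [  4.9 -10.5] [551.  -28.9]
26 [ 3.1 -3.2] [554.1 -32.1]
21 [ 2.8 -3.4] [556.9 -35.5]
16 [ 2.5 -3.6] [559.4 -39.1]
11 [ 2.1 -3.8] [561.5 -42.8]
6 [ 1.8 -4. ] [563.3 -46.8]
1 [ 1.5 -4.1] [564.8 -50.9]
-4 [ 1.1 -4.2] [565.8 -55.1]
-9 [ 0.7 -4.3] [566.6 -59.4]
-14 [ 0.3 -4.3] [566.9 -63.8]
-19 [-0.  -4.4] [566.9 -68.1]
-24 [-0.4 -4.3] [566.4 -72.5]
-29 [-0.8 -4.3] [565.6 -76.7]
-34 [-1.2 -4.2] [564.5 -80.9]
-39 [-1.5 -4.1] [563. -85.]
-44 [-1.9 -3.9] [561.1 -89. ]
-49 [-2.2 -3.8] [558.9 -92.7]
-54 [-2.5 -3.5] [556.3 -96.3]
```

View pics/t2.png

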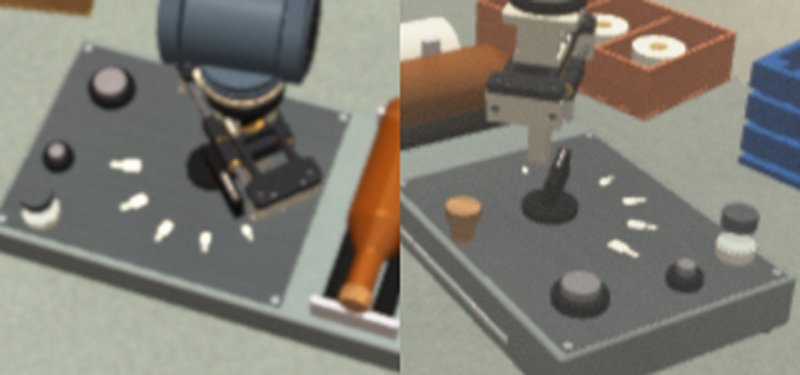

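The fingertip sits on the anticlockwise side of the handle in both views (left (265,180), right (540,145)) and is clear of everything. Next is the first click.

Emit:
jog_arm(
  targets=[
    [[2.5,-5,-4],[0,0,0],-1],
    [[2.5,-5.5,0],[0,0,0],-1],
    [[3.1,-3.2,0],[0,0,-5],-1],
    [[2.8,-3.4,0],[0,0,-5],-1],
    [[2.5,-3.6,0],[0,0,-5],-1],
    [[2.1,-3.8,0],[0,0,-5],-1],
    [[0,0,0],[0,0,0],-1],
    [[0,0,0],[0,0,0],-1],
  ],
)

```text
time: 6.12
ee_pos: [560.5, -43.1, 80.0]
tcp_rot: [[-0.195, 0.981, 0.0], [0.981, 0.195, -0.0], [-0.0, 0.0, -1.0]]
contact_force: [-0.3, 0.7, 0.0]
gripper_width: 0.003
grasp_force: 0.0
```

```bash
cat > look.py <<'E'
from h import *; import sys
k=sys.argv[1]
s=sensors.observe(); R=np.array(s["tcp_rot"]); print(s["time"],np.round(s["ee_pos"],1),np.degrees(np.arctan2(R[1,1],R[0,1])),s["contact_force"])
F=[]
for n in("scene","side"):
    c=viewer.read_camera(n); F.append(c["frame"])
    for r in viewer.place_of(n,"blade_tip")[:2]:
        w=unproj(c,*r["uv"],z=96)[:2]-[517,-65.5]; print(n,r["conf"],np.degrees(np.arctan2(w[1],w[0])),np.hypot(*w))
cv2.imwrite(f"pics/{k}.png",cv2.resize(np.hstack([F[0][190:340,200:360],F[1][190:340,300:460]]),(800,375),interpolation=cv2.INTER_CUBIC))
E
python3 look.py t3
```

```text
6.125 [560.5 -43.1  80. ] 11.240382824427469 [-0.33061389  0.72283578  0.01917241]
side 0.88 6.867209846869702 65.81253510207364
```

View pics/t3.png

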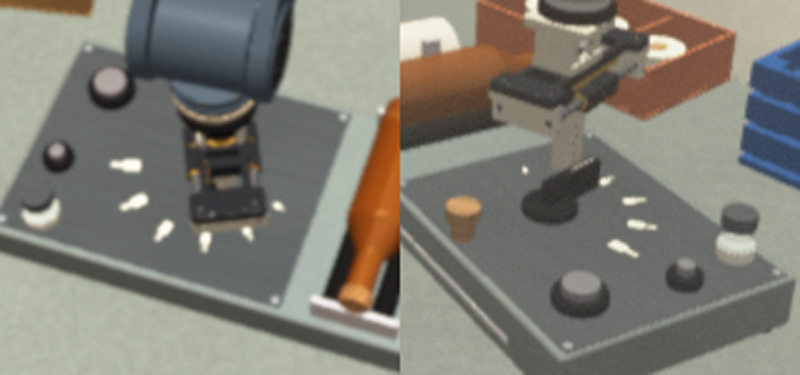

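The handle (right view (570,185)) now points at mark 3, with almost no contact force. Next click.

Emit:
jog_arm(
  targets=[
    [[1.8,-4,0],[0,0,-5],-1],
    [[1.5,-4.1,0],[0,0,-5],-1],
    [[1.1,-4.2,0],[0,0,-5],-1],
    [[0.7,-4.3,0],[0,0,-5],-1],
    [[0.3,-4.3,0],[0,0,-5],-1],
    [[0,-4.4,0],[0,0,-5],-1],
    [[0,0,0],[0,0,0],-1],
    [[0,0,0],[0,0,0],-1],
  ],
)

```text
time: 7.32
ee_pos: [565.9, -68.1, 79.9]
tcp_rot: [[0.321, 0.947, -0.0], [0.947, -0.321, -0.0], [-0.0, -0.0, -1.0]]
contact_force: [0.0, -0.4, 0.2]
gripper_width: 0.003
grasp_force: 0.0
```

```bash
python3 look.py t4
```

```text
7.325 [565.9 -68.1  79.9] -18.73616629844726 [ 0.02136182 -0.3551699   0.24503801]
side 0.8 -27.105655288821985 72.2344668458161
```

View pics/t4.png

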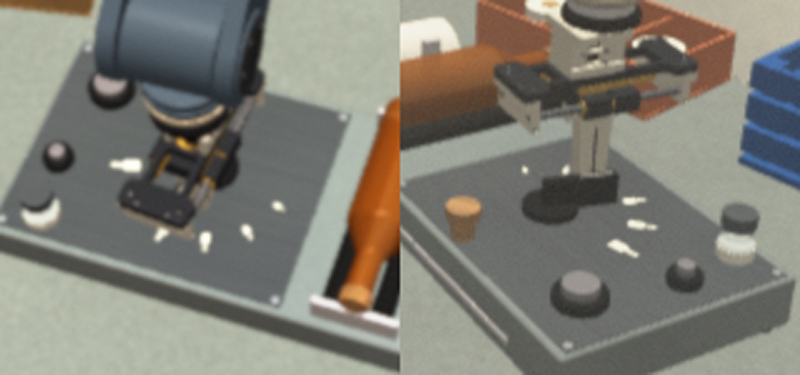

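The handle is at mark 4 (-27° measured against -28.9° nominal). Last click.

Emit:
jog_arm(
  targets=[
    [[-0.4,-4.3,0],[0,0,-5],-1],
    [[-0.8,-4.3,0],[0,0,-5],-1],
    [[-1.2,-4.2,0],[0,0,-5],-1],
    [[-1.5,-4.1,0],[0,0,-5],-1],
    [[-1.9,-3.9,0],[0,0,-5],-1],
    [[-2.2,-3.8,0],[0,0,-5],-1],
    [[0,0,0],[0,0,0],-1],
    [[0,0,0],[0,0,0],-1],
    [[0,0,0],[0,0,0],-1],
  ],
)

```text
time: 8.65
ee_pos: [558.0, -92.7, 79.9]
tcp_rot: [[0.752, 0.659, -0.0], [0.659, -0.752, 0.0], [0.0, -0.0, -1.0]]
contact_force: [0.6, -0.5, -0.4]
gripper_width: 0.007
grasp_force: 0.0
```

```bash
python3 look.py t5
```

```text
8.65 [558.  -92.7  79.9] -48.78294993346895 [ 0.60584922 -0.50766553 -0.36110847]
side 0.83 -56.51999146260557 68.95034103270625
```

View pics/t5.png

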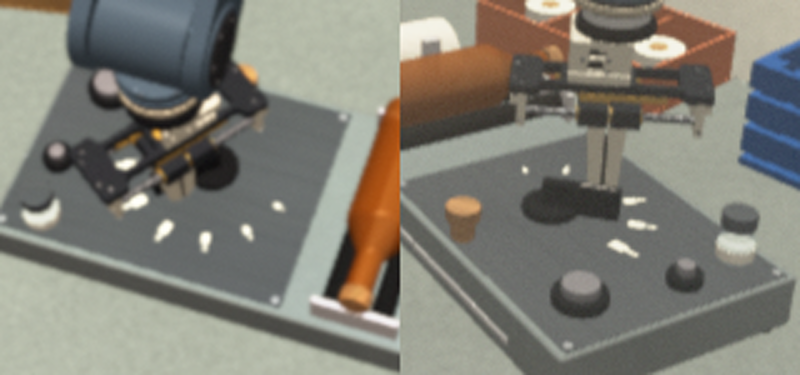

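Emit:
jog_arm(
  targets=[
    [[8,7,0],[0,0,0],-1],
    [[0,0,50],[0,0,0],-1],
    [[0,0,60],[0,0,0],-1],
    [[-37,-27,10],[0,0,0],-1],
    [[-37,-27,0],[0,0,0],-1],
    [[-37,-27,0],[0,0,0],-1],
    [[-37,-27,0],[0,0,0],-1],
    [[0,0,0],[0,0,0],-1],
    [[0,0,0],[0,0,0],-1],
  ],
)

```text
time: 9.98
ee_pos: [418.7, -193.7, 200.1]
tcp_rot: [[0.753, 0.658, 0.001], [0.658, -0.753, -0.0], [0.0, 0.001, -1.0]]
contact_force: [-0.9, -0.2, 0.3]
gripper_width: 0.005
grasp_force: 0.0
```

```bash
python3 look.py t6; python3 - <<'E'
from h import *
s=sensors.observe(); c=viewer.read_camera("wrist"); T=np.eye(4);T[:3,:3]=s["tcp_rot"];T[:3,3]=s["ee_pos"]
c["world_to_cam"]=np.linalg.inv(T@c["T_tool_cam"]); cv2.imwrite("pics/w2.png",c["frame"])
for t,z in dict(dial_axis=96,blade_tip=96,start_top=82,stop_top=82).items():
    for r in viewer.place_of("wrist",t)[:1]: print(t,round(r["conf"],2),np.round(r["uv"]),unproj(c,*r["uv"],z=z).round(1))
a=cv2.imread("pics/t6.png");b=cv2.resize(c["frame"],(300,225)); 
cv2.imwrite("pics/t6b.png",np.vstack([a,np.hstack([b,np.zeros((225,500,3),np.uint8)])]))
E
```

```text
9.975 [ 418.7 -193.7  200.1] -48.86971958550787 [-0.90520471 -0.22270875  0.33139125]
scene 0.79 -60.89771477869926 64.1970289803113
side 0.94 -58.9871714249632 59.6979855315448
dial_axis 0.82 [270.   2.] [517.6 -63.7  96. ]
blade_tip 0.94 [369.  25.] [ 550.9 -122.4   96. ]
start_top 0.77 [317. 216.] [ 427.4 -183.7   82. ]
stop_top 0.96 [436. 167.] [ 517.  -227.9   82. ]
```

View pics/t6b.png

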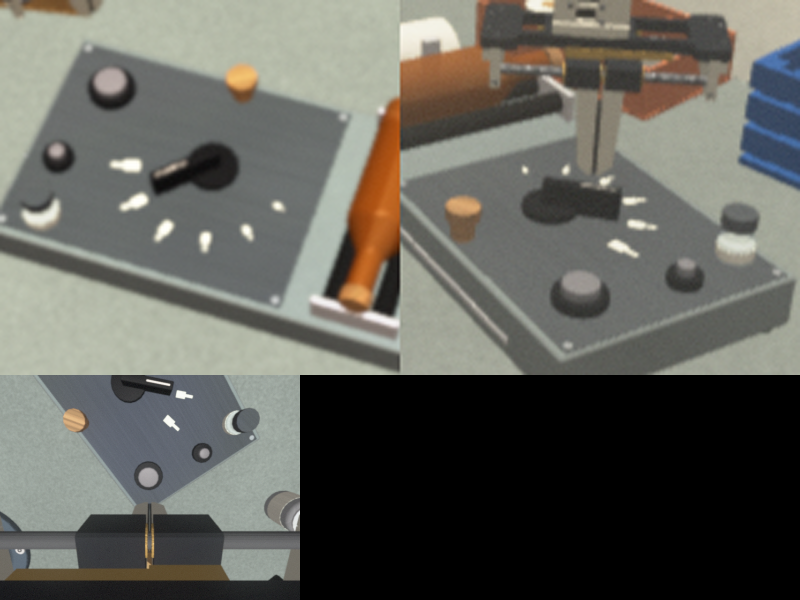

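The handle points at mark 5 (measured -60° against -58.9° nominal), and the stopper and jar have not moved. Now I'll press start.

Emit:
jog_arm(
  targets=[
    [[7.5,7.5,-40],[0,0,0],-1],
    [[0,0,-45],[0,0,0],-1],
    [[0,0,-25],[0,0,0],-1],
    [[0,0,-5],[0,0,0],-1],
    [[0,0,-3],[0,0,0],-1],
    [[0,0,-3],[0,0,0],-1],
    [[0,0,-2],[0,0,0],-1],
    [[0,0,0],[0,0,0],-1],
    [[0,0,0],[0,0,0],-1],
  ],
)

```text
time: 11.55
ee_pos: [425.9, -186.6, 77.3]
tcp_rot: [[0.753, 0.658, 0.001], [0.658, -0.753, -0.001], [0.0, 0.001, -1.0]]
contact_force: [1.7, 0.5, 3.3]
gripper_width: 0.004
grasp_force: 2.1
```

Emit:
jog_arm(
  targets=[
    [[0,0,-1],[0,0,0],-1],
    [[0,0,0],[0,0,0],-1],
    [[0,0,-1],[0,0,0],-1],
    [[0,0,0],[0,0,0],-1],
  ],
)

```text
time: 12.05
ee_pos: [425.9, -186.7, 76.0]
tcp_rot: [[0.753, 0.658, 0.001], [0.658, -0.753, -0.001], [0.0, 0.001, -1.0]]
contact_force: [-1.9, 1.8, 20.6]
gripper_width: 0.009
grasp_force: 10.4
```

The force rose to 20 N, so the button is fully down. Retract.

Emit:
jog_arm(
  targets=[
    [[0,0,10],[0,0,0],-1],
    [[0,0,50],[0,0,0],-1],
    [[0,0,60],[0,0,0],-1],
    [[0,0,60],[0,0,0],-1],
    [[0,0,0],[0,0,0],-1],
    [[0,0,0],[0,0,0],-1],
    [[0,0,0],[0,0,0],-1],
  ],
)

```text
time: 12.92
ee_pos: [424.7, -186.0, 253.3]
tcp_rot: [[0.753, 0.658, -0.003], [0.658, -0.753, 0.002], [-0.001, -0.003, -1.0]]
contact_force: [0.5, -0.2, -0.3]
gripper_width: 0.008
grasp_force: 0.0
```

```bash
python3 look.py t7; python3 -c "
from workcell import arm; print(arm.close_job())"
```

```text
12.925 [ 424.7 -186.   253.3] -48.85993749021915 [ 0.54595673 -0.18406208 -0.32713242]
scene 0.87 -64.38154050144169 64.97692628023887
side 0.8 -58.20522511989136 68.73156217800954
side 0.63 -140.48210189170038 473.6702158126382
the job is handed in; nothing more can be done
None
```

The selector was pushed one click at a time from mark 2 to mark 5, then the start button was pressed fully down and released, and the job was handed in at about 13 s; no verdict was returned.

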